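Try out the stay of a lift-up cupboard door

ROBOT

A 6-joint arm with a two-finger parallel gripper is mounted at the origin on a cart in front of the work surface, level with it; the furniture and walls round the work are solid. World frame = base frame: x ahead of the robot, y to its left, z up, the work surface at z = 0. Lengths are in mm, angles in degrees, forces in N, time in s.
With the tool pointing down it reaches from about 275 to 875 mm from the base axis. Payload 12.5 kg.
Tool frame: the origin (TCP) lies at the very end of the fingers, on their centre line; the grasp point (between the pads) lies 19 mm behind it; z points along the fingers, y is the line along which they close (so a half turn about z gives the same grasp; the last joint's range is limited). The gripper opens to 85 mm and grips with 20 to 120 N. Pads are 22 mm wide; open, the fingers measure 114 mm over their backs; the gripper's body (76 mm by 85 mm) begins 54 mm behind the grasp point. The pads swing forward as they close: fully open they stand 13 mm farther back than shut.
Start: joints at [-4.847, 20.094, 94.641, -0, 65.266, -4.847], TCP at [549.986, 0.027, 231.29] pointing down, gripper open.
Joint ranges: [-157.81, 157.81], [-45, 120.19], [0.68, 151.7], [-89.99, 269.99], [4.06, 180], [-164.3, 164.3]. Speed limits (degrees/s): [127.2, 127.2, 159.86, 180, 180, 180].

INTERFACE

Orientations are given as [roll, pitch, yaw] about the fixed x, y, z axes, in that order (R = Rz(yaw) Ry(pitch) Rx(roll)).
In Python, from plant import robot, capture, get_calibration gives the robot as it stands.
- The arm moves only by the tool servo_tool, never from a script. Its argument "targets" is a list that holds one entry, the list of rows, each a list of 5 numbers: the opening, from 0 (shut) to 1 (fully open), then the shift along the tool's x, y, z normalised to -1 to 1, where 1 is 0.5 m, then the turn about the tool's z normalised to -1 to 1, where 1 is pi rad. A call has 1 to 12 rows; each row is the pose to reach, as a shift and turn from the pose commanded when the call began, along the tool's axes at that moment, turning the shorter way round; what a row does not reach only later rows make up. A row lasts 1/8 s, in which the tool goes at most 62.5 mm and 10.7 degrees, less where a joint would pass 70% of its speed; a pose out of reach is approached as far as the arm can. A call with a number of a shift or a turn outside -1 to 1 is refused whole. A call with a gripper value outside its range is refused whole. The fingers move at their own pace and stop on an object; the grip force is fixed at half the most. Time passes only in rows, so rows that repeat a pose let the fingers close. It gives the time, the measured TCP pose, the force, the opening and the grip force at its end, in the units of the state.
- robot.sense(): the state, without advancing time (a new reading comes with each control period).
- capture(name): name is "scene" or "side" or "wrist"; returns the picture (480x640x3 uint8, red, green, blue); there is no depth.
- get_calibration(name): a dict with "fx", "fy", "cx", "cy" (pixels), "R" (3x3) and "t" (3): a world point X has camera coordinates R X + t. Camera axes: x right, y down, z forward; pixel columns grow to the right and rows downward; lengths in mm; the calibration is good to about 2 mm. A picture is of the moment at which its call begins: read the wrist's pose just before it. get_calibration takes no time and is no camera call; for the wrist camera it gives the pose at the moment of the call.
- robot.job_done(): hands the job in; it is judged then, once.
The state is a dict: "time": time; "joint_positions": joint angles; "qd": joint speeds; "joint_torque": joint torques, N m; "eef_pos": TCP position; "orientation": TCP orientation; "wrist_force": force on the tool from outside, world axes, zero at the start; "torque": the same for the moment, N m; "finger_gap": opening from 0.0 (shut) to 1.0 (fully open); "finger_force": force on a finger pad.
Only numpy, scipy, OpenCV 4.12 (cv2) and the standard library are available. Lean on these libraries where they do the work, as an engineer would, in place of code of your own. Each camera call takes 0.05 s, during which the arm holds its last target. There are 200 camera calls.

TASK

A new stay has been fitted to the lift-up door of one of the two small cupboards, the one with the push key on its right side. Try it out: raise that door by its knob until the stay locks and let go, so that the door stays up by itself; then press the key all the way down to unlock the stay and let the door sink until it is fully shut.

Things in the scene. Friction and masses are not known exactly. Their poses are not given: they have to be found in the camera images.
- lift_door (a joint): Opening angle, rad, of the top-hung wooden door (200x157x14 mm, 0.35 kg, damped) of a wooden cupboard 200 wide, 198 deep, 155 high. 0: shut, sloping 50 degrees from level; grows as the lower edge swings out and up. Locks when raised past 1.10, end stop 1.25; let go before that it sinks. Unlocked, it sinks shut by itself in about 2 s. The twin cupboard has no key, its knob is near one side.
- lift_knob (a point): Centre of the door's knob head: steel, 24 across, 20 long, 34 out from the door's face, mid-width near the lower edge, 90 above the worktop when shut. Grip it from above, fingers closing along y. Door's axes: shut, x is level to the cupboard's back, y to its left along the hinge, z up. The hinge line is +117 in x, +65 in z from here (swing radius 134). Raising takes under 8 N.
- stay_key (a joint): How far the stay's spring key is pressed, m: 0 up, 0.018 at its bottom stop; 3 to 6 N. From about 0.011 it frees the locked door; hold it down for a second while the door starts to sink. The rising door also pushes it down for a moment in passing; it springs back up by itself, and then the door is locked.
- key_cap (a point): Centre of the key's top: a round steel cap 30 mm across, 180 above the worktop when up, on a 12 mm stalk out of a grey block on the right (-y) side of the lift-up cupboard, 32 out from that side, 12 behind the hinge line. Pressed straight down. Axes: x to the cupboard's back, y to its left, z up.

How it is judged (in metres and radians):
On the way, in this order (a step that is already met when the one before it is completed fails the run):
1. the door is up and locked (angle over 1.05 rad, key sprung up) and the robot has let go (value of joint lift_door above 1.05 rad and value of joint stay_key below 0.003 m and contact force between the fingers and anything else below 0.5 N), for 0.4 s.
2. the key is pressed down by the robot while the door is up (value of joint lift_door above 0.7 rad and value of joint stay_key above 0.009 m and contact force between the fingers and anything else above 0.5 N).
At the end, for the whole second after the job is handed in: The lift-up door is shut again (under 0.06 rad, about 8 mm at the knob) and at rest, and the key has sprung back up (within 4 mm) (value of joint lift_door below 0.06 rad and velocity of joint lift_door below 0.05 rad/s and value of joint stay_key below 0.004 m); the robot touches nothing.
It also fails if it takes over 48 s, if anything falls off the work surface, if the arm or the gripper's body presses on something with over 40 N, if the wrist force passes 120 N, or if a joint passes its speed limit or range.

## Working session

There is one attempt and no reset: what is moved stays moved. The work goes in short steps, Python scripts to look and compute and a tool call to move; the robot and the scene stay as the last step left them, time stands still between calls to the robot, and variables do not carry over. Pictures are saved under pics/ and viewed, at most 10 in all, crops included, and the job is handed in when it is done.

Besides the shell and the picture viewer there is one more tool, called after "Request:" as a command line: name --argument value ..., lists and objects as JSON in quotes. servo_tool: Moves the arm, as the interface text tells. Its arguments: {"type":"object","properties":{"targets":{"type":"array"}},"required":["targets"]}

```bash
ls; mkdir -p pics
python3 - <<'E'
from plant import robot,capture,get_calibration
import cv2,numpy as np
s=robot.sense();print(s)
for n in("scene","side"):
    c=get_calibration(n);print(n,c);cv2.imwrite(f"pics/{n}1.png",capture(n)[:,:,::-1])
E
```

```text
pics
{'time': 0.0, 'joint_positions': array([-4.84566338e+00,  2.01239646e+01,  9.46781942e+01,  4.30653001e-04,
        6.52644936e+01, -4.84734221e+00]), 'qd': array([ 0.08872207,  0.02455797, -0.00261896,  0.01915282,  0.07493657,
       -0.05013043]), 'joint_torque': array([ 1.33101348e-03, -5.06107914e+01, -2.91406649e+01,  6.01447425e-06,
        4.57781483e-03,  4.96419239e-05]), 'eef_pos': array([5.49664133e+02, 7.08341352e-02, 2.30753728e+02]), 'orientation': array([-1.79933619e+02, -6.02174170e-03,  9.00014949e+01]), 'wrist_force': array([ 0.10948618, -0.49806629,  0.3118028 ]), 'torque': array([-0.03793688,  0.02107642,  0.02633976]), 'finger_force': 0.0, 'finger_gap': 1.0004826413739116}
scene {'fx': 480.78230571022954, 'fy': 480.78230571022954, 'cx': 315.8510384922254, 'cy': 240.8466738229604, 'R': array([[ 0.15751382, -0.98738243, -0.01628892],
       [-0.80261925, -0.11839458, -0.58462387],
       [ 0.57531881,  0.10516014, -0.81114093]]), 't': array([-138.99065305,  479.72475744,  923.64020592])}
side {'fx': 517.5207200649802, 'fy': 517.5207200649802, 'cx': 313.9891042199119, 'cy': 246.59081591668232, 'R': array([[ 0.82069461, -0.57136156,  0.00251639],
       [-0.37087178, -0.53605422, -0.75835348],
       [ 0.43464294,  0.62144335, -0.65183869]]), 't': array([-466.47783132,  270.88190735,  807.67848326])}
```

View pics/scene1.png

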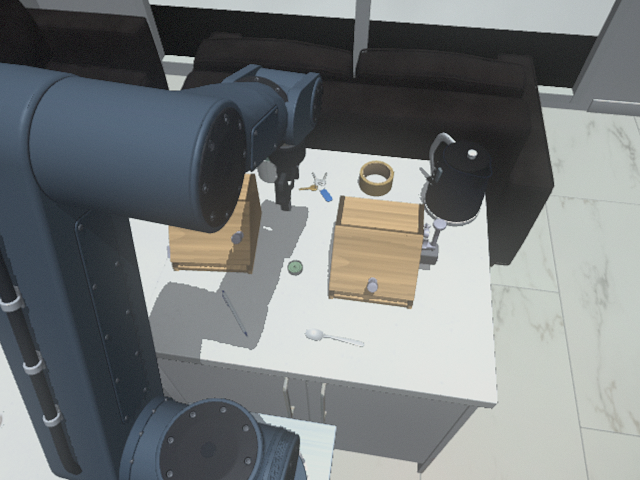

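View pics/side1.png

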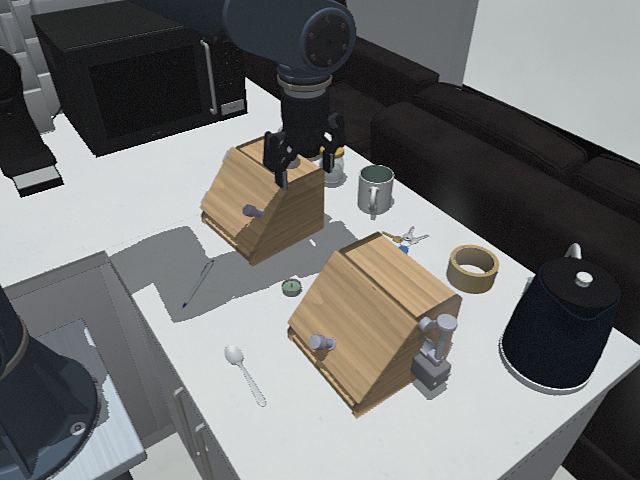

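Scene: the keyed cupboard is the right one. Its knob is at about (372,286) and its key cap at (439,225). Side: knob at about (318,343), cap at (446,322). I'll zoom in to get exact pixels.

Run:
```python
import cv2,numpy as np
a=cv2.imread("pics/scene1.png")[190:310,320:460];b=cv2.imread("pics/side1.png")[225:420,280:470]
a=cv2.resize(a,None,fx=2.8,fy=2.8,interpolation=cv2.INTER_CUBIC);b=cv2.resize(b,None,fx=2,fy=2,interpolation=cv2.INTER_CUBIC)
h=max(a.shape[0],b.shape[0]);p=lambda i:cv2.copyMakeBorder(i,0,h-i.shape[0],0,0,0)
o=np.hstack([p(a),p(b)]);print(a.shape,o.shape);cv2.imwrite("pics/z1.png",o)
```

```text
(336, 392, 3) (390, 772, 3)
```

View pics/z1.png

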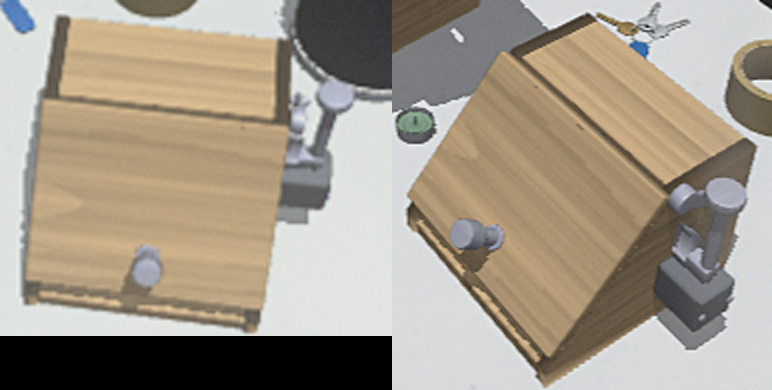

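```bash
cat > h.py <<'E'
import numpy as np
from scipy.optimize import least_squares
def proj(c,X):
    p=c["R"]@np.array(X)+c["t"];return np.array([c["fx"]*p[0]/p[2]+c["cx"],c["fy"]*p[1]/p[2]+c["cy"]])
def tri(cs,px):
    r=least_squares(lambda X:np.concatenate([proj(c,X)-p for c,p in zip(cs,px)]),[500,0,100]);return r.x,np.abs(r.fun).max()
E
python3 - <<'E'
from h import *
from plant import get_calibration
cs=[get_calibration("scene"),get_calibration("side")]
P=dict(knob=[(372.5,284),(318.5,342.5)],cap=[(440.4,224),(447.5,320)],tl=[(335.7,224.6),(336.5,251)],tr=[(422.9,233.9),(418,323.5)])
for k in P:print(k,tri(cs,P[k]))
def f(q):
    x,y,w=q;d=np.array([np.cos(w)*129+np.sin(w)*132,np.sin(w)*129-np.cos(w)*132])
    K=[x,y,90];C=[x+d[0],y+d[1],180]
    return np.concatenate([proj(c,K)-p for c,p in zip(cs,P["knob"])]+[proj(c,C)-p for c,p in zip(cs,P["cap"])])
r=least_squares(f,[450,-100,0]);x,y,w=r.x
print(x,y,np.degrees(w),r.fun.round(1));print("cap",x+np.cos(w)*129+np.sin(w)*132,y+np.sin(w)*129-np.cos(w)*132)
E
```

```text
knob (array([ 437.64490626, -201.69298909,   88.36169218]), np.float64(1.562606562264932))
cap (array([ 563.76784428, -333.7060478 ,  180.65381145]), np.float64(0.6791718914340379))
tl (array([ 544.03775963, -102.41712736,  154.74248236]), np.float64(0.835500310425374))
tr (array([ 545.50074359, -299.76775921,  154.93639541]), np.float64(1.074951891492276))
436.2272078068857 -201.6601921960073 -0.13597909310901354 [ 0.   1.7 -0.1 -1.1  0.1 -0.9  0.4  0.4]
cap 564.9135714654184 -333.9659736582846
```

The cupboard sits square to the world axes (yaw about 0). The knob is at about (437, -202, 90), the cap at (564.5, -334, 180), and the hinge line at x 554, z 155. Next I move above the knob with a quarter turn.

Request:
servo_tool --targets '[[[1,-0.1,-0.056,0,0.06],[1,-0.2,-0.112,0,0.115],[1,-0.3,-0.17,0,0.17],[1,-0.4034,-0.226,0,0.225],[1,-0.4034,-0.226,0,0.28],[1,-0.4034,-0.226,0,0.335],[1,-0.4034,-0.226,0,0.39],[1,-0.4034,-0.226,0,0.445],[1,-0.4034,-0.226,0,0.5],[1,-0.4034,-0.226,0,0.5],[1,-0.4034,-0.226,0,0.5]]]'

```text
time: 1.48
eef_pos: [436.9, -201.6, 231.2]
orientation: [-180.0, 0.0, 0.2]
wrist_force: [-0.6, 0.3, -0.2]
finger_gap: 0.997
finger_force: 0.0
```

Run:
```python
from plant import robot,capture,get_calibration
import cv2
from h import *
s=robot.sense();print(s["time"],s["eef_pos"],s["orientation"],s["joint_positions"].round(1),s["wrist_force"])
c=get_calibration("wrist");print(proj(c,[437,-201.7,90]),proj(c,[564.5,-334,180]))
cv2.imwrite("pics/w1.png",capture("wrist")[:,:,::-1])
```

```text
1.475 [ 436.92921958 -201.62981249  231.19857486] [-1.79993852e+02  1.00439590e-02  2.17996367e-01] [-30.3  12.9 104.5   0.   62.6  59.5] [-0.57240151  0.28359371 -0.24485832]
[322.14312906 220.97980605] [647.10951032 -28.62003606]
```

View pics/w1.png

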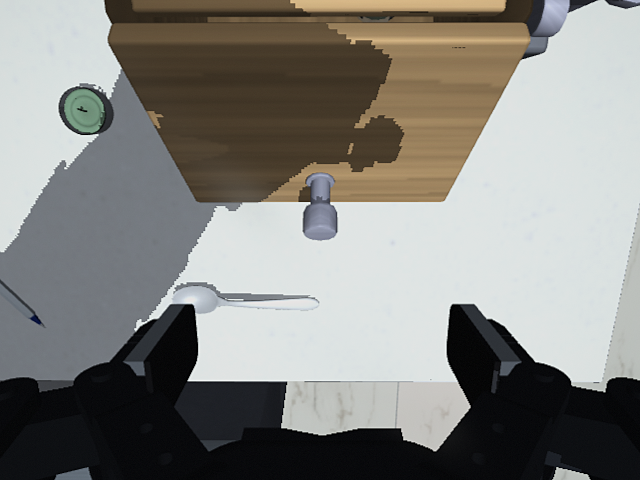

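The wrist view confirms the knob head centre at (320,221), against a predicted (322,221), and the cupboard edges are square to the tool. I descend and close.

Request:
servo_tool --targets '[[[1,0,0,0.1,0],[1,0,0,0.2,0],[1,0,0,0.28,0],[1,0,0,0.316,0],[1,0,0,0.316,0],[0,0,0,0.316,0],[0,0,0,0.316,0],[0,0,0,0.316,0],[0,0,0,0.316,0],[0,0,0,0.316,0],[0,0,0,0.316,0],[0,0,0,0.316,0]]]'

```text
time: 3.02
eef_pos: [437.1, -200.4, 74.0]
orientation: [-179.9, -0.0, -0.0]
wrist_force: [0.4, 13.2, 12.6]
finger_gap: 0.259
finger_force: 58.1
```

Run:
```python
import numpy as np
a0=np.arctan2(-65,-117)%(2*np.pi)
for th in np.r_[0.1:1.21:0.1,1.18]:
    a=a0-th;print(round(th,2),((134*np.cos(a)+117)/500).round(4),(-(134*np.sin(a)+65)/500).round(4))
```

```text
0.1 -0.0121 -0.0239
0.2 -0.0215 -0.049
0.3 -0.0283 -0.0749
0.4 -0.0325 -0.1014
0.5 -0.034 -0.1281
0.6 -0.0328 -0.1549
0.7 -0.029 -0.1814
0.8 -0.0226 -0.2074
0.9 -0.0136 -0.2326
1.0 -0.0021 -0.2568
1.1 0.0117 -0.2798
1.2 0.0278 -0.3012
1.18 0.0244 -0.297
```

Request:
servo_tool --targets '[[[0,-0.012,-0.0025,-0.024,0],[0,-0.0215,-0.0025,-0.049,0],[0,-0.0283,-0.0025,-0.075,0],[0,-0.0325,-0.0025,-0.1014,0],[0,-0.034,-0.0025,-0.128,0],[0,-0.0328,-0.0025,-0.155,0],[0,-0.029,-0.0025,-0.1814,0],[0,-0.0226,-0.0025,-0.2074,0],[0,-0.0136,-0.0025,-0.2326,0],[0,-0.0021,-0.0025,-0.2568,0],[0,0.0117,-0.0025,-0.28,0],[0,0.0244,-0.0025,-0.297,0]]]'

```text
time: 4.53
eef_pos: [449.2, -200.1, 221.9]
orientation: [-180.0, 0.1, 0.0]
wrist_force: [1.4, 1.1, -10.8]
finger_gap: 0.256
finger_force: 59.1
```

Request:
servo_tool --targets '[[[0,0,0,0,0],[0,0,0,0,0],[0,0,0,0,0]]]'

```text
time: 4.9
eef_pos: [449.0, -200.2, 221.5]
orientation: [-180.0, 0.0, 0.0]
wrist_force: [3.6, 4.6, -6.5]
finger_gap: 0.257
finger_force: 59.4
```

Run:
```python
from plant import robot,capture
import cv2
cv2.imwrite("pics/s2.png",capture("side")[:,:,::-1])
s=robot.sense();print(s["eef_pos"],s["wrist_force"],s["finger_gap"])
```

```text
[ 449.03687823 -200.17029708  221.52314242] [ 2.3931079   4.40059952 -7.46743251] 0.2591525911905313
```

View pics/s2.png

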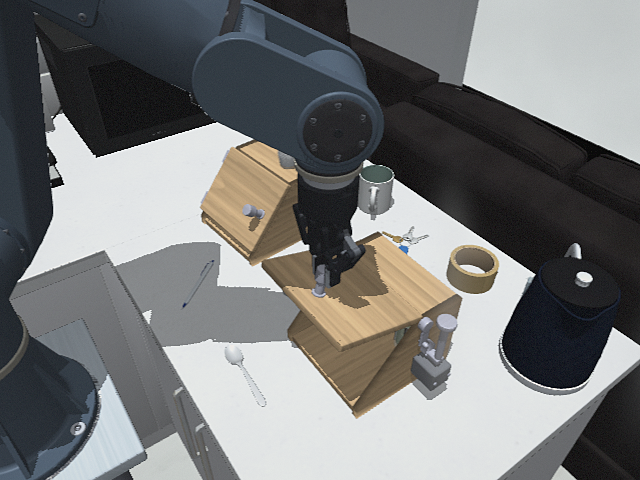

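The door is up in the grip, and the cap at (447,320) is where it was before, so the key has sprung up. I release and lift away.

Request:
servo_tool --targets '[[[1,0,0,0,0],[1,0,0,0,0],[1,0,0,0,0],[1,0,0,0,0],[1,0,0,0,0],[1,0,0,0,0],[1,0,0,-0.05,0],[1,0,0,-0.12,0],[1,0,0,-0.16,0],[1,0,0,-0.16,0],[1,0,0,-0.16,0]]]'

```text
time: 6.32
eef_pos: [448.9, -200.2, 300.7]
orientation: [-180.0, 0.1, 0.0]
wrist_force: [-0.1, -0.3, -0.5]
finger_gap: 0.998
finger_force: 0.0
```

Run:
```python
from plant import robot,capture
import cv2
cv2.imwrite("pics/s3.png",capture("side")[200:430,220:520,::-1].repeat(2,0).repeat(2,1))
s=robot.sense();print(s["time"],s["eef_pos"],s["wrist_force"],s["finger_gap"],s["joint_positions"].round(1))
```

```text
6.375 [ 448.82488981 -200.21521273  300.63500754] [ 0.35408013 -0.02509789  0.0728463 ] 0.997538826674983 [-29.5  10.1  97.7  -0.   72.3  60.5]
```

View pics/s3.png

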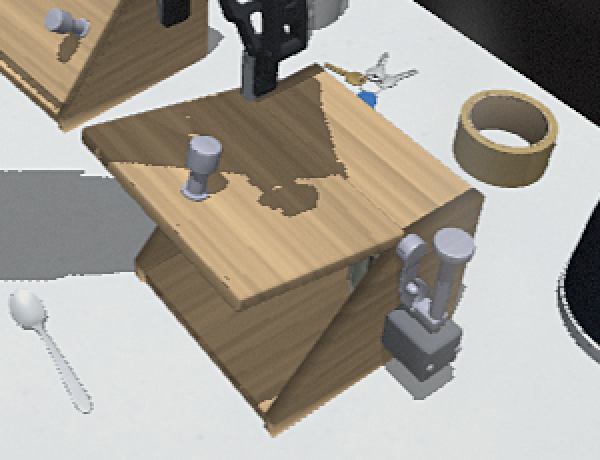

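The door stays up by itself (knob at about (323,277) in the full side image) and the key is up. Now I move over the cap with the fingers shut.

Request:
servo_tool --targets '[[[0,0.06,0.07,0,0],[0,0.12,0.14,0,0],[0,0.18,0.21,0,0],[0,0.231,0.271,0,0],[0,0.231,0.271,0,0],[0,0.231,0.271,0.1,0],[0,0.231,0.271,0.18,0],[0,0.231,0.271,0.22,0],[0,0.231,0.271,0.22,0],[0,0.231,0.271,0.22,0]]]'

```text
time: 7.62
eef_pos: [564.9, -335.9, 192.8]
orientation: [180.0, -0.1, 0.0]
wrist_force: [0.3, -0.1, 0.2]
finger_gap: -0.002
finger_force: 0.0
```

Run:
```python
from plant import robot,capture
import cv2
cv2.imwrite("pics/s4.png",capture("side")[180:410,280:580,::-1].repeat(2,0).repeat(2,1))
s=robot.sense();print(s["time"],s["eef_pos"],s["wrist_force"],s["finger_gap"])
```

```text
7.675 [ 565.024936   -335.97949362  193.07521594] [-0.3346981   0.5881255   0.59584216] 0.0010038779040154777
```

View pics/s4.png

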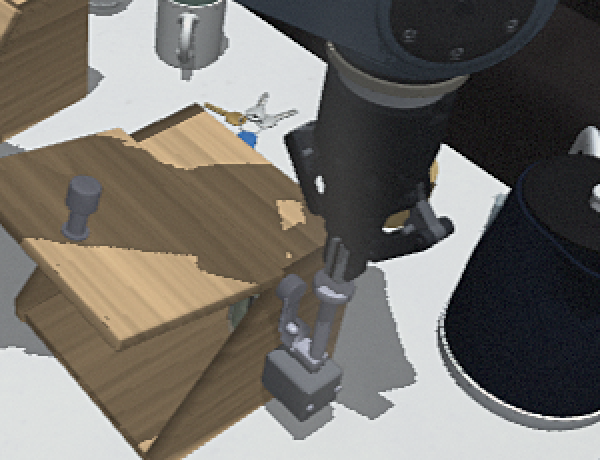

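Shut fingertips are at (335,277) in the crop, right over the cap at (335,288). I press and hold.

Request:
servo_tool --targets '[[[0,0,0,0.02,0],[0,0,0,0.035,0],[0,0,0,0.05,0],[0,0,0,0.06,0],[0,0,0,0.061,0],[0,0,0,0.061,0],[0,0,0,0.061,0]]]'

```text
time: 8.55
eef_pos: [564.9, -336.2, 162.0]
orientation: [180.0, -0.0, 0.0]
wrist_force: [-1.5, -1.1, 9.3]
finger_gap: -0.006
finger_force: 4.2
```

The reading of 9.3 N at z 162 is above the spring's 6 N, so the key is on its bottom stop. I hold it there a second longer, then lift.

Request:
servo_tool --targets '[[[0,0,0,0,0],[0,0,0,0,0],[0,0,0,0,0],[0,0,0,0,0],[0,0,0,0,0],[0,0,0,0,0],[0,0,0,0,0],[0,0,0,0,0]]]'

```text
time: 9.55
eef_pos: [564.9, -336.2, 162.0]
orientation: [180.0, -0.0, -0.0]
wrist_force: [-1.3, -0.8, 8.3]
finger_gap: 0.0
finger_force: 4.2
```

Request:
servo_tool --targets '[[[0,0,0,-0.03,0],[0,0,0,-0.08,0],[0,0,0,-0.16,0],[0,0,0,-0.26,0],[0,0,0,-0.26,0],[0,0,0,-0.26,0],[0,0,0,-0.26,0],[0,0,0,-0.26,0],[0,0,0,-0.26,0],[0,0,0,-0.26,0],[0,0,0,-0.26,0],[0,0,0,-0.26,0]]]'

```text
time: 11.05
eef_pos: [564.7, -335.9, 291.3]
orientation: [180.0, 0.0, 0.0]
wrist_force: [-0.4, 0.6, 0.7]
finger_gap: -0.002
finger_force: 0.0
```

Request:
servo_tool --targets '[[[0,0,0,0,0],[0,0,0,0,0],[0,0,0,0,0],[0,0,0,0,0],[0,0,0,0,0],[0,0,0,0,0],[0,0,0,0,0],[0,0,0,0,0],[0,0,0,0,0],[0,0,0,0,0],[0,0,0,0,0],[0,0,0,0,0]]]'

```text
time: 12.55
eef_pos: [564.7, -335.9, 291.3]
orientation: [180.0, 0.0, 0.0]
wrist_force: [-0.1, 1.0, -0.0]
finger_gap: -0.001
finger_force: 0.0
```

Run:
```python
from plant import robot,capture
import cv2,numpy as np
i=capture("side")[:,:,::-1];a=cv2.imread("pics/side1.png")
o=np.hstack([x[225:420,280:470] for x in(a,i)]);cv2.imwrite("pics/s5.png",cv2.resize(o,None,fx=2,fy=2,interpolation=cv2.INTER_CUBIC))
s=robot.sense();print(s["time"],s["eef_pos"],s["wrist_force"])
```

```text
12.6 [ 564.69922891 -335.91623616  291.29227277] [ 0.04732289  1.14361213 -0.94102781]
```

View pics/s5.png

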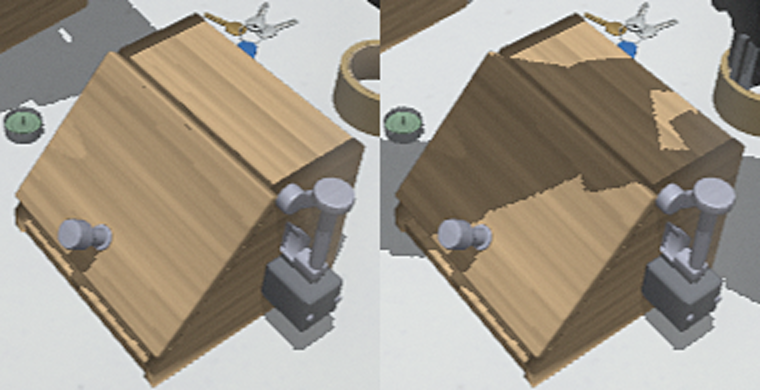

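Before on the left, now on the right: the knob is at (72,235) in one and (452,235) in the other, which is the same place given the 380 px panel offset. The cap is also back in its original position. The door is shut, the key is up and the robot is clear, so I wait a moment and hand in.

Request:
servo_tool --targets '[[[0,0,0,0,0],[0,0,0,0,0],[0,0,0,0,0],[0,0,0,0,0],[0,0,0,0,0],[0,0,0,0,0],[0,0,0,0,0],[0,0,0,0,0]]]'

```text
time: 13.6
eef_pos: [564.7, -335.9, 291.3]
orientation: [180.0, 0.0, 0.0]
wrist_force: [-0.0, -0.3, 0.8]
finger_gap: -0.002
finger_force: 0.0
```

```bash
python3 -c "
from plant import robot
print(robot.job_done())"
```

```text
the job is handed in; nothing more can be done
None
```

The door was raised until the stay locked and stood up by itself; the key was then pressed to its bottom stop, the door sank fully shut and the key sprang back up, and the job was handed in at about 13.6 s with the robot clear (no verdict was returned).

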